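# Stand the slate menu board up on its leg

### The arm

A 6-joint arm with a two-finger parallel gripper is mounted at the origin on a cart in front of the work surface, level with it; the furniture and walls round the work are solid. World frame = base frame: x ahead of the robot, y to its left, z up, the work surface at z = 0. Lengths are in m, angles in rad, forces in N, time in s.
With the tool pointing down it reaches from about 0.225 to 0.875 m from the base axis. Payload 3.4 kg.
Tool frame: the origin (TCP) lies between the finger pads; the fingertips stand 11 mm ahead of it and the grasp point (between the pads) lies 8 mm behind it; z points along the fingers, y is the line along which they close (so a half turn about z gives the same grasp; the last joint's range is limited). The gripper opens to 85 mm and grips with 20 to 120 N. Pads are 22 mm wide; open, the fingers measure 114 mm over their backs; the gripper's body (76 mm by 85 mm) begins 54 mm behind the grasp point. The pads swing forward as they close: fully open they stand 13 mm farther back than shut.
Start: joints at [1.192, 0.276, 1.505, -0, 1.361, -0.121], TCP at [0.147, 0.556, 0.242] pointing down, gripper open.
Joint ranges: [-2.89, 2.89], [-0.75, 2.08], [0.22, 2.7], [-1.18, 4.32], [0.11, 2.71], [-2.7, 2.7]. Speed limits (rad/s): [2.57, 2.57, 3.14, 3.14, 3.14, 3.14].

### API

Orientations are given as a unit quaternion [w, x, y, z].
In Python, from rig import sensors, eyes, manip gives the robot as it stands.
- The arm moves only by the tool drive_tool, never from a script. Its argument "deltas" is a list of rows, each an object with "linear": the shift along the world's x, y, z in mm, a list of three; "twist": the turn about the world's z in degrees; "claw": the opening, from 0 (shut) to 1 (fully open). In form: [{"linear": [tx, ty, tz], "twist": twist, "claw": claw}, ...]. A call has 1 to 12 rows; each row is the pose to reach, as a shift and turn from the pose commanded when the call began; what a row does not reach only later rows make up. A row lasts 1/12 s, in which the tool goes at most 41.7 mm and 7.16 degrees, less where a joint would pass 70% of its speed; a pose out of reach is approached as far as the arm can. A call with a gripper value outside its range is refused whole. The fingers move at their own pace and stop on an object; "squeeze" is the grip in N (left out, the last holds). Time passes only in rows, so rows that repeat a pose let the fingers close. It gives the time, the measured TCP pose, the force, the opening and the grip force at its end, in the units of the state.
- sensors.get_state(): the state, without advancing time (a new reading comes with each control period).
- eyes.get_image(name): name is "scene" or "top" or "wrist"; returns the picture (480x640x3 uint8, red, green, blue); there is no depth.
- eyes.camera_model(name): a dict with "intrinsics" (3x3 intrinsics, pixels), "R" (3x3) and "t" (3): a world point X has camera coordinates R X + t. Camera axes: x right, y down, z forward; pixel columns grow to the right and rows downward; lengths in m; the calibration is good to about 2 mm. A picture is of the moment at which its call begins: read the wrist's pose just before it. camera_model takes no time and is no camera call; for the wrist camera it gives the pose at the moment of the call.
- manip.sign_off(): hands the job in; it is judged then, once.
The state is a dict: "clock": time; "qpos": joint angles; "qd": joint speeds; "effort": joint torques, N m; "position": TCP position; "ee_rot": TCP orientation; "contact_force": force on the tool from outside, world axes, zero at the start; "moment": the same for the moment, N m; "width": finger opening in m; "gripper_force": force on a finger pad.
Only numpy, scipy, OpenCV 4.12 (cv2) and the standard library are available. Lean on these libraries where they do the work, as an engineer would, in place of code of your own. Each camera call takes 0.05 s, during which the arm holds its last target. There are 200 camera calls.

### The job

The small slate menu board lies on its face on the worktop with its leg folded against its back. Press the thumb lever on its back down until the leg has swung fully out, then raise the board by its handle, tipping it up over its bottom edge, and let it down gently so that it stands by itself on the worktop, leaning back on the leg with its slate turned to the front of the worktop rather than to the wall, and let go. Leave everything else where it is.

Things in the scene. Friction and masses are not known exactly. Their poses are not given: they have to be found in the camera images.
- menu_board: menu board lying slate down: wooden paddle, panel 132 mm high, 150 wide, 16 thick; handle 34 mm wide, 16 thick, reaching 59 mm past the panel's top; 0.4-0.6 kg. Origin: middle of the front bottom edge. x: from handle to bottom edge, y: along the bottom edge, z: out of the back (up at the start). It turns about 110 degrees about its bottom edge to stand, leaning back 20 degrees
- board_handle (a point): point to grip the handle: middle of its width and thickness, 160 mm from the bottom edge (x = -160, y = 0, z = 8 mm in the board's frame); the straight sides, 34 mm apart across y, run 14 mm either way of it
- board_foot (a point): middle of the back bottom edge (x = 0, y = 0, z = 16 mm in the board's frame), the edge on which the board stands when leaning back. A wall cabinet hangs 0.5 m above the worktop from x = 0.69 m on: while raising the board keep the wrist clear of it, e.g. by leaning the gripper back from the wall or to the handle's side
- menu_leg (a joint): hinge of the leg: 0 folded against the back, 0.72 rad fully out at its stop. Pin along the board's y at x = -98, z = 22 mm in the board's frame. Stiff (0.035 N m): the leg stays where it is left. The standing board's weight pushes it against the stop
- lever_pad (a point): middle of the rubber pad on top of the thumb lever: the short end of the bent steel leg, on the handle side of the pin, 36 mm wide, 30 long, 4 thick, pad 22 mm from the pin. Leg folded: lever sticks up at 41 degrees, its tip 42 mm above the worktop. Pressed down (about 2 N) it ends parallel to the back, pad 25 mm above the worktop; the leg is then fully out
- leg_end (a point): middle of the rubber-tipped end of the leg, 97 mm from the pin on the side away from the lever (leg 36 mm wide, 4 thick, rubber bar 44 wide). Folded it lies at the board's bottom edge; when the board stands it touches the worktop about 75 mm behind the bottom edge
- front_edge (a point): point on the front edge of the worktop, on the robot's side; does not move. In the end the slate must face this side (this point lies before the slate, not behind the board)
- salt: salt shaker, 44 mm across, 90 mm tall, a bystander; origin at its underside
- garlic: garlic bulb, 53 mm, a bystander; origin at its underside
- lemon: lemon, 83 x 58 x 58 mm, a bystander; origin at its underside
- mug: white mug, 78 mm across without its handle, 97 mm tall, a bystander; origin at its underside

How it is judged:
By the outcome, as a careful person would: the job done as asked, in the order asked, and still so for the second after the job is handed in, with the robot touching nothing.
It also fails if it takes over 58 s, if anything falls off the work surface, if the arm or the gripper's body presses on something with over 40 N, if the wrist force passes 120 N, or if a joint passes its speed limit or range.

## Working session

There is one attempt and no reset: what is moved stays moved. The work goes in short steps, Python scripts to look and compute and a tool call to move; the robot and the scene stay as the last step left them, time stands still between calls to the robot, and variables do not carry over. Pictures are saved under pics/ and viewed, at most 10 in all, crops included, and the job is handed in when it is done.

Besides the shell and the picture viewer there is one more tool, called after "Request:" as a command line: name --argument value ..., lists and objects as JSON in quotes. drive_tool: Moves the arm, as the interface text tells. Its arguments: {"type":"object","properties":{"deltas":{"type":"array","items":{"type":"object","properties":{"linear":{"type":"array","items":{"type":"number"}},"twist":{"type":"number"},"claw":{"type":"number"}}}},"squeeze":{"type":"number"}},"required":["deltas"]}

```bash
mkdir -p pics; python3 - <<'E'
from rig import sensors, eyes
import cv2,numpy as np
for n in ["top","scene"]:
    im=eyes.get_image(n); cv2.imwrite(f"pics/{n}0.png",im[:,:,::-1])
    m=eyes.camera_model(n); print(n,np.round(m["intrinsics"],1).tolist(),np.round(m["R"],3).tolist(),np.round(m["t"],3).tolist())
s=sensors.get_state();print({k:np.round(v,3).tolist() for k,v in s.items()})
E
```

```text
top [[501.5, 0.0, 320.7], [0.0, 501.5, 241.4], [0.0, 0.0, 1.0]] [[0.019, -1.0, 0.002], [-0.99, -0.019, -0.14], [0.14, 0.001, -0.99]] [0.11, 0.612, 1.134]
scene [[435.1, 0.0, 320.6], [0.0, 435.1, 240.7], [0.0, 0.0, 1.0]] [[0.47, -0.883, -0.011], [-0.629, -0.326, -0.706], [0.619, 0.339, -0.708]] [-0.189, 0.498, 0.66]
{'clock': 0.1, 'qpos': [1.192, 0.277, 1.506, -0.0, 1.361, -0.121], 'qd': [0.001, 0.0, -0.003, 0.0, -0.003, -0.002], 'effort': [0.002, -41.77, -24.64, 0.0, 0.006, -0.0], 'position': [0.146, 0.556, 0.242], 'ee_rot': [-0.0, 0.129, 0.992, -0.001], 'contact_force': [-0.215, 0.361, 0.564], 'moment': [-0.007, -0.054, 0.028], 'gripper_force': 0.0, 'width': 0.085}
```

View pics/top0.png

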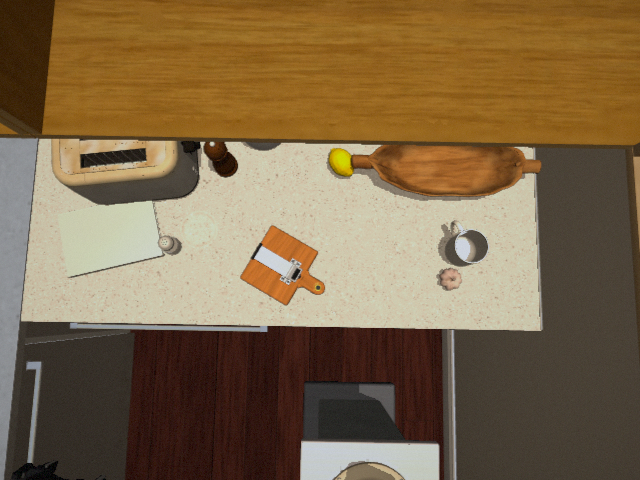

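View pics/scene0.png

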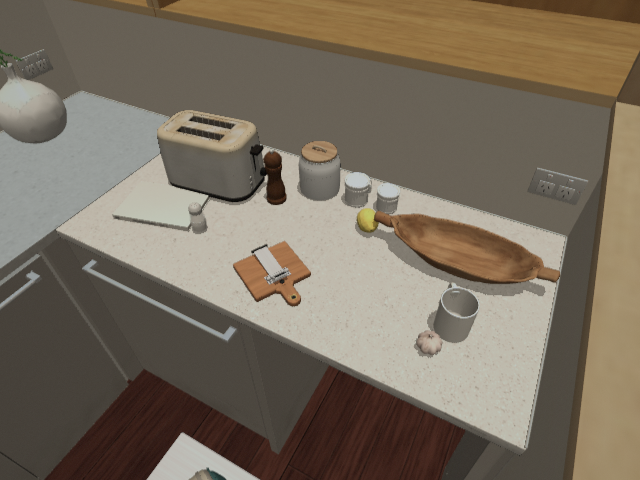

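The top view shows the board with panel corners near (272,226), (318,247), (288,304) and (241,283). The handle points right and down to (325,290), and the lever is near (293,271). The slate will therefore face −y/−x. The scene view agrees with this. Next I fit the board's pose.

```bash
cat > h.py <<'E'
import cv2,numpy as np
from rig import eyes,sensors
def proj(m,P):
    c=P@np.array(m["R"]).T+np.array(m["t"]); K=np.array(m["intrinsics"]); p=c@K.T; return p[:,:2]/p[:,2:]
def world(p,B):
    x,y,t=p; B=np.atleast_2d(B).astype(float); c,s=np.cos(t),np.sin(t)
    return np.c_[x+c*B[:,0]-s*B[:,1], y+s*B[:,0]+c*B[:,1], B[:,2]]
E
python3 - <<'E'
from h import *
from scipy.optimize import minimize
a=np.linspace(np.pi/2,3*np.pi/2,12)
hand=np.c_[-174+17*np.cos(a),17*np.sin(a)]
B=np.r_[[[0,-75],[0,75],[-132,75],[-132,17]],hand[:],[[-132,-17],[-132,-75]]]
def solid(z):return np.c_[B,np.full(len(B),z)]/1000
obs=[];S=4
for n,box in [("top",(225,215,345,315)),("scene",(225,235,310,310))]:
    im=cv2.imread(f"pics/{n}0.png"); u0,v0,u1,v1=box; c=cv2.resize(im[v0:v1,u0:u1],None,fx=S,fy=S,interpolation=cv2.INTER_CUBIC)
    h=cv2.cvtColor(c,cv2.COLOR_BGR2HSV); k=((h[...,1]>120)&(h[...,2]>50)).astype(np.uint8)
    cs,_=cv2.findContours(k,0,1); k*=0; cv2.drawContours(k,[cv2.convexHull(max(cs,key=cv2.contourArea))*0+0] if 0 else [max(cs,key=cv2.contourArea)],-1,1,-1)
    obs.append((eyes.camera_model(n),np.array([u0,v0]),k,c,n))
def mask(o,p):
    k=np.zeros_like(o[2])
    for z in (16,8,0):
        q=(proj(o[0],world(p,solid(z)))-o[1]+.5)*S-.5
        cv2.fillPoly(k,[np.round(q*8).astype(np.int32)],1,shift=3)
    return k
def cost(p,O): return sum((mask(o,p)!=o[2]).sum()/o[2].sum() for o in O)
p0=np.array([.58,.265,np.deg2rad(63)])
for O in ([obs[0]],[obs[1]],obs):
    p=p0
    for st in (.02,.006,.002):
        r=minimize(cost,p,args=(O,),method="Nelder-Mead",options=dict(initial_simplex=np.vstack([p]+[p+d for d in np.diag([st,st,st*5])])));p=r.x
    print([o[4] for o in O],p.round(4),np.rad2deg(p[2]).round(1),r.fun)
np.save("pose.npy",p)
for nm,b in dict(handle=[-.16,0,.008],pad=[-.098-.022*np.cos(.72),0,.04],tip=[-.128,0,.025],foot=[0,0,0]).items(): print(nm,world(p,b).round(4))
out=[]
for o in obs:
    c=o[3].copy()
    for z,col in((16,(0,255,0)),(0,(255,0,0))):
        q=(proj(o[0],world(p,solid(z)))-o[1]+.5)*S; cv2.polylines(c,[q.astype(np.int32)],True,col,1)
    for b in [[-.16,0,.016],[-.098-.022*np.cos(.72),0,.04]]:
        q=(proj(o[0],world(p,b))-o[1]+.5)*S; cv2.circle(c,tuple(int(v) for v in q[0]),3,(255,0,255),-1)
    out.append(cv2.copyMakeBorder(c,0,400-c.shape[0],0,0,0))
cv2.imwrite("pics/fit.png",cv2.resize(np.hstack(out),(798,389)))
E
```

```text
['top'] [0.5875 0.2777 1.0682] 61.2 0.3699229419733073
['scene'] [0.5919 0.2782 1.0557] 60.5 0.41936596441813007
['top', 'scene'] [0.5891 0.2783 1.0589] 60.7 0.8000548848600599
handle [[0.5108 0.1388 0.008 ]]
pad [[0.533  0.1784 0.04  ]]
tip [[0.5264 0.1667 0.025 ]]
foot [[0.5891 0.2783 0.    ]]
```

View pics/fit.png

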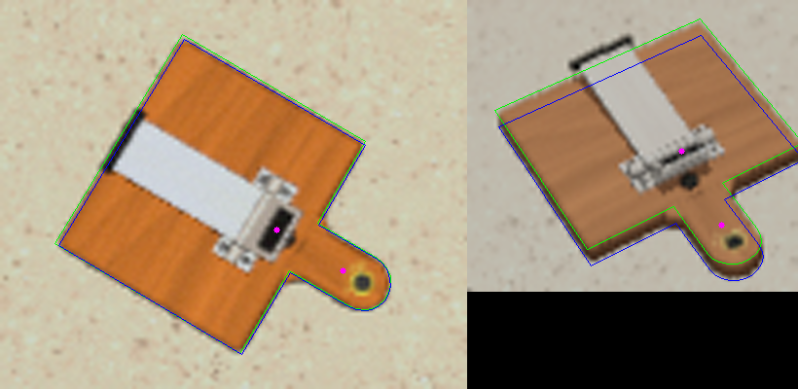

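Request:
drive_tool --deltas '[{"linear": [386, -380, -60], "twist": -104.5, "claw": 0}, {"linear": [386, -380, -60], "twist": -104.5, "claw": 0}, {"linear": [386, -380, -60], "twist": -104.5, "claw": 0}, {"linear": [386, -380, -60], "twist": -104.5, "claw": 0}, {"linear": [386, -380, -60], "twist": -104.5, "claw": 0}, {"linear": [386, -380, -60], "twist": -104.5, "claw": 0}, {"linear": [386, -380, -60], "twist": -104.5, "claw": 0}, {"linear": [386, -380, -60], "twist": -104.5, "claw": 0}, {"linear": [386, -380, -60], "twist": -104.5, "claw": 0}, {"linear": [386, -380, -60], "twist": -104.5, "claw": 0}, {"linear": [386, -380, -60], "twist": -104.5, "claw": 0}, {"linear": [386, -380, -60], "twist": -104.5, "claw": 0}]'

```text
clock: 1.1
position: [0.5016, 0.2056, 0.1868]
ee_rot: [-0.0, 0.772, 0.635, -0.0]
contact_force: [0.0, 0.5, -0.4]
width: 0.0002
gripper_force: 0.0
```

Request:
drive_tool --deltas '[{"linear": [30, -29, -60], "twist": -18.2, "claw": 0}, {"linear": [30, -29, -110], "twist": -18.2, "claw": 0}, {"linear": [30, -29, -110], "twist": -18.2, "claw": 0}, {"linear": [30, -29, -110], "twist": -18.2, "claw": 0}, {"linear": [30, -29, -110], "twist": -18.2, "claw": 0}, {"linear": [30, -29, -110], "twist": -18.2, "claw": 0}]'

```text
clock: 1.6
position: [0.5314, 0.179, 0.0786]
ee_rot: [0.0, 0.861, 0.509, 0.001]
contact_force: [-0.4, -0.8, -0.2]
width: -0.0002
gripper_force: 0.0
```

```bash
python3 - <<'E'
from h import *
s=sensors.get_state();print({k:np.round(s[k],4).tolist() for k in("position","ee_rot","qpos")})
m=eyes.camera_model("wrist"); im=eyes.get_image("wrist");p=np.load("pose.npy")
im=im[:,:,::-1].copy()
for b in [[-.16,0,.016],[-.117,0,.038]]: print(proj(m,world(p,b)).round(0))
cv2.imwrite("pics/w1.png",im)
E
```

```text
{'position': [0.5314, 0.179, 0.0786], 'ee_rot': [0.0002, 0.8608, 0.5089, 0.0008], 'qpos': [0.2007, 0.3932, 1.7736, 0.0003, 0.9732, 0.7034]}
[[313. 327.]]
[[314. 280.]]
```

View pics/w1.png

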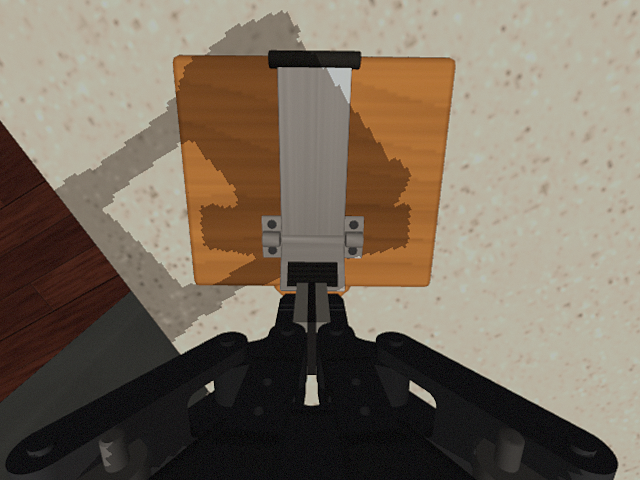

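The fingers line up over the lever pad (near (313,272)). Pressing now.

Request:
drive_tool --deltas '[{"linear": [-1, -2, -15], "twist": 0, "claw": 0}, {"linear": [-1, -3, -25], "twist": 0, "claw": 0}, {"linear": [-1, -3, -29], "twist": 0, "claw": 0}, {"linear": [-1, -3, -33], "twist": 0, "claw": 0}, {"linear": [-1, -3, -36], "twist": 0, "claw": 0}, {"linear": [-1, -3, -39], "twist": 0, "claw": 0}, {"linear": [-1, -3, -41], "twist": 0, "claw": 0}, {"linear": [-1, -3, -42], "twist": 0, "claw": 0}, {"linear": [-1, -3, -42], "twist": 0, "claw": 0}]'

```text
clock: 2.4
position: [0.5299, 0.1756, 0.0351]
ee_rot: [-0.0, 0.861, 0.508, 0.0]
contact_force: [-1.1, -1.2, -0.8]
width: 0.0004
gripper_force: 0.0
```

Request:
drive_tool --deltas '[{"linear": [0, 0, -1], "claw": 0}, {"linear": [0, 0, -2], "claw": 0}, {"linear": [0, 0, -3], "claw": 0}, {"linear": [0, 0, -3], "claw": 0}]'

```text
$.deltas[0]: bad value
```

```bash
python3 - <<'E'
from h import *
s=sensors.get_state();print({k:np.round(s[k],4).tolist() for k in("position","contact_force")})
w=eyes.get_image("wrist");t=eyes.get_image("scene")
t=cv2.resize(t[210:330,200:340],None,fx=3,fy=3,interpolation=2); w=cv2.resize(w[:,120:520],None,fx=.75,fy=.75)
cv2.imwrite("pics/w2.png",np.hstack([w,t])[:,:,::-1])
E
```

```text
{'position': [0.5299, 0.1756, 0.0351], 'contact_force': [-1.0876, -1.2067, -0.7922]}
```

View pics/w2.png

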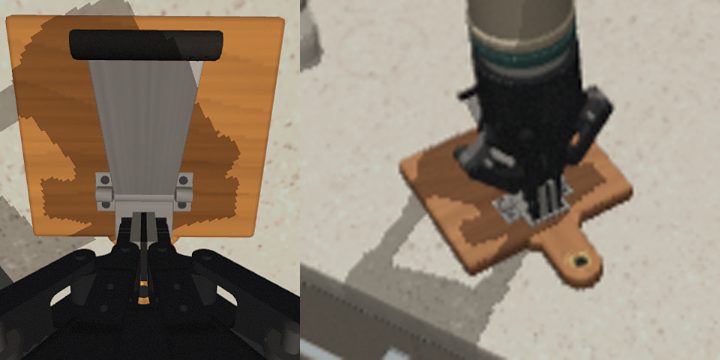

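The leg has swung out, with its end enlarged at (145,45) in the wrist view. I press slightly further, to the stop.

Request:
drive_tool --deltas '[{"linear": [0, 0, -1], "twist": 0, "claw": 0}, {"linear": [0, 0, -2], "twist": 0, "claw": 0}, {"linear": [0, 0, -2], "twist": 0, "claw": 0}, {"linear": [0, 0, -2], "twist": 0, "claw": 0}]'

```text
clock: 2.83
position: [0.53, 0.1756, 0.035]
ee_rot: [0.0, 0.861, 0.508, 0.001]
contact_force: [-2.4, -0.2, 11.8]
width: -0.0002
gripper_force: 5.9
```

Request:
drive_tool --deltas '[{"linear": [0, 0, 20], "twist": 0, "claw": 0}, {"linear": [0, 0, 40], "twist": 0, "claw": 0.3}, {"linear": [-10, -18, 40], "twist": 0, "claw": 0.7}, {"linear": [-19, -37, 35], "twist": 0, "claw": 0.7}, {"linear": [-19, -37, 25], "twist": 0, "claw": 0.7}, {"linear": [-19, -37, 10], "twist": 0, "claw": 0.7}, {"linear": [-19, -37, 0], "twist": 0, "claw": 0.7}, {"linear": [-19, -37, 0], "twist": 0, "claw": 0.7}, {"linear": [-19, -37, 0], "twist": 0, "claw": 0.7}]'

```text
clock: 3.58
position: [0.5104, 0.1387, 0.0324]
ee_rot: [-0.0, 0.861, 0.508, -0.001]
contact_force: [0.3, -0.1, -0.6]
width: 0.0598
gripper_force: 0.0
```

```bash
python3 - <<'E'
from h import *
s=sensors.get_state();print({k:np.round(s[k],4).tolist() for k in("position","contact_force","ee_rot","width")})
p=np.load("pose.npy")
# grip position in board frame
d=np.array(s["position"][:2])-p[:2];c,n=np.cos(p[2]),np.sin(p[2]);print("board xy",c*d[0]+n*d[1],-n*d[0]+c*d[1])
w=eyes.get_image("wrist");t=eyes.get_image("scene")
t=cv2.resize(t[210:330,200:340],None,fx=3,fy=3,interpolation=2); w=cv2.resize(w[:,120:520],None,fx=.75,fy=.75)
cv2.imwrite("pics/w3.png",np.hstack([w,t])[:,:,::-1])
E
```

```text
{'position': [0.5104, 0.1387, 0.0324], 'contact_force': [0.2662, -0.0815, -0.6344], 'ee_rot': [-0.0004, 0.8612, 0.5082, -0.0008], 'width': 0.0598}
board xy -0.1602876618685097 0.0002325839468215879
```

View pics/w3.png

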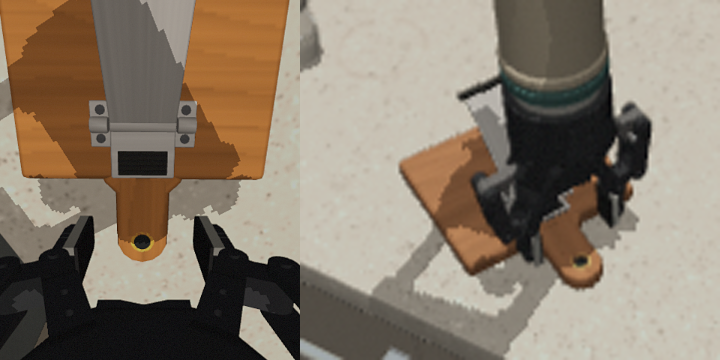

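The fingers straddle the handle (end near (143,242)), centred, and the leg is out. I lower and grip.

Request:
drive_tool --deltas '[{"linear": [0, 0, -12], "twist": 0, "claw": 0.7}, {"linear": [0, 0, -20], "twist": 0, "claw": 0.7}, {"linear": [0, 0, -20], "twist": 0, "claw": 0.7}, {"linear": [0, 0, -20], "twist": 0, "claw": 0.2}, {"linear": [0, 0, -20], "twist": 0, "claw": 0.2}, {"linear": [0, 0, -20], "twist": 0, "claw": 0.2}, {"linear": [0, 0, -20], "twist": 0, "claw": 0.2}, {"linear": [0, 0, -20], "twist": 0, "claw": 0.2}]' --squeeze 30

```text
clock: 4.35
position: [0.5109, 0.1385, 0.0138]
ee_rot: [0.0, 0.861, 0.508, 0.0]
contact_force: [-1.7, 2.0, 2.3]
width: 0.033
gripper_force: 31.6
```

Request:
drive_tool --deltas '[{"linear": [0, 0, 7], "twist": 0, "claw": 0.2}, {"linear": [0.6, 1.1, 14], "twist": 0, "claw": 0.2}, {"linear": [1, 2, 21], "twist": 0, "claw": 0.2}, {"linear": [1.9, 3.3, 27.7], "twist": 0, "claw": 0.2}, {"linear": [2.7, 5, 34.5], "twist": 0, "claw": 0.2}, {"linear": [3.7, 6.5, 41], "twist": 0, "claw": 0.2}, {"linear": [6, 10.8, 54.2], "twist": 0, "claw": 0.2}, {"linear": [9, 16, 67], "twist": 0, "claw": 0.2}, {"linear": [12.4, 22, 79], "twist": 0, "claw": 0.2}, {"linear": [12.4, 22, 79], "twist": 0, "claw": 0.2}, {"linear": [12.4, 22, 79], "twist": 0, "claw": 0.2}]' --squeeze 22

```text
clock: 5.27
position: [0.5244, 0.1607, 0.0932]
ee_rot: [0.001, 0.861, 0.508, 0.002]
contact_force: [1.4, -0.2, -2.2]
width: 0.0331
gripper_force: 29.1
```

```bash
python3 - <<'E'
from h import *
s=sensors.get_state();print({k:np.round(s[k],4).tolist() for k in("position","contact_force","moment","width")})
w=eyes.get_image("wrist");t=eyes.get_image("scene")
t=cv2.resize(t[190:310,200:340],None,fx=3,fy=3,interpolation=2); w=cv2.resize(w[:,120:520],None,fx=.75,fy=.75)
cv2.imwrite("pics/w4.png",np.hstack([w,t])[:,:,::-1])
E
```

```text
{'position': [0.5244, 0.1607, 0.0932], 'contact_force': [1.3809, -0.1993, -2.1918], 'moment': [-0.0106, -0.3266, -0.2077], 'width': 0.0331}
```

View pics/w4.png

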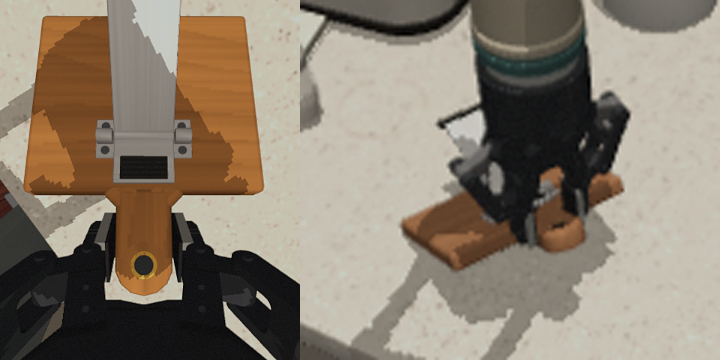

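The board tilts about its bottom edge and hangs freely in the grip. I compute the rest of the arc with a turn of about −33° toward the front.

```bash
python3 - <<'E'
import numpy as np
def g(phi,th,E):
    f=np.deg2rad(phi);o=0 if phi<=90 else 16;z=8-o
    h=o-160*np.cos(f)+z*np.sin(f);zz=160*np.sin(f)+z*np.cos(f);t=np.deg2rad(th)
    return np.array([E[0]+h*np.cos(t),E[1]+h*np.sin(t),zz])
E0=np.array([589.1,278.3]);p0=g(30,60.7,E0)
print(p0)
def show(phis,s0,s1,ref):
    for i,ph in enumerate(phis):
        s=s0+(s1-s0)*(i+1)/len(phis);s=min(s,1)
        print(round(ph,1),(g(ph,60.7-33*s,E0+[-35*s,0])-ref).round(1),round(-33*(s-s0),1))
show(np.linspace(30,75,13)[1:],0,1,p0)
r=g(75,27.7,E0+[-35,0]);print("B");show(np.linspace(75,90,7)[1:],1,1,r)
r=g(90,27.7,E0+[-35,0]);print("C");show(np.linspace(90,113,13)[1:],1,1,r)
E
```

```text
[523.24670815 160.95081408  86.92820323]
33.8 [-5.3  8.4  8.6] -2.8
37.5 [-9.6 17.1 16.8] -5.5
41.2 [-13.   26.2  24.6] -8.2
45.0 [-15.3  35.4  31.9] -11.0
48.8 [-16.6  44.7  38.6] -13.8
52.5 [-16.9  53.9  44.9] -16.5
56.2 [-16.2  62.9  50.6] -19.2
60.0 [-14.5  71.7  55.6] -22.0
63.8 [-11.9  80.   60.1] -24.8
67.5 [-8.4 87.9 64. ] -27.5
71.2 [-4.  95.1 67.2] -30.2
75.0 [  1.  101.7  69.7] -33.0
B
77.5 [6.1 3.2 1.3] -0.0
80.0 [12.2  6.4  2.3] -0.0
82.5 [18.4  9.6  3.1] -0.0
85.0 [24.5 12.9  3.5] -0.0
87.5 [30.7 16.1  3.6] -0.0
90.0 [36.9 19.4  3.4] -0.0
C
91.9 [4.7 2.5 0.2] -0.0
93.8 [9.5 5.  0.2] -0.0
95.8 [14.2  7.5 -0. ] -0.0
97.7 [19.  10.  -0.4] -0.0
99.6 [23.7 12.4 -0.9] -0.0
101.5 [28.4 14.9 -1.6] -0.0
103.4 [33.1 17.4 -2.5] -0.0
105.3 [37.7 19.8 -3.6] -0.0
107.2 [42.3 22.2 -4.8] -0.0
109.2 [46.9 24.6 -6.2] -0.0
111.1 [51.4 27.  -7.8] -0.0
113.0 [55.9 29.4 -9.6] -0.0
```

Request:
drive_tool --deltas '[{"linear": [-5.3, 8.4, 8.6], "twist": -2.8, "claw": 0.2}, {"linear": [-9.6, 17.1, 16.8], "twist": -5.5, "claw": 0.2}, {"linear": [-13, 26.2, 24.6], "twist": -8.2, "claw": 0.2}, {"linear": [-15.3, 35.4, 31.9], "twist": -11, "claw": 0.2}, {"linear": [-16.6, 44.7, 38.6], "twist": -13.8, "claw": 0.2}, {"linear": [-16.9, 53.9, 44.9], "twist": -16.5, "claw": 0.2}, {"linear": [-16.2, 62.9, 50.6], "twist": -19.2, "claw": 0.2}, {"linear": [-14.5, 71.7, 55.6], "twist": -22, "claw": 0.2}, {"linear": [-11.9, 80, 60.1], "twist": -24.8, "claw": 0.2}, {"linear": [-8.4, 87.9, 64], "twist": -27.5, "claw": 0.2}, {"linear": [-4, 95.1, 67.2], "twist": -30.2, "claw": 0.2}, {"linear": [1, 101.7, 69.7], "twist": -33, "claw": 0.2}]'

```text
clock: 6.37
position: [0.5226, 0.2617, 0.1604]
ee_rot: [0.0, 0.97, 0.242, -0.002]
contact_force: [0.7, 0.2, -4.8]
width: 0.0329
gripper_force: 27.2
```

```bash
python3 - <<'E'
from h import *
s=sensors.get_state();print({k:np.round(s[k],4).tolist() for k in("position","contact_force","moment","width","ee_rot")})
w=eyes.get_image("wrist");t=eyes.get_image("scene")
t=cv2.resize(t[190:310,200:340],None,fx=3,fy=3,interpolation=2); w=cv2.resize(w[:,120:520],None,fx=.75,fy=.75)
cv2.imwrite("pics/w5.png",np.hstack([w,t])[:,:,::-1])
E
```

```text
{'position': [0.5226, 0.2617, 0.1604], 'contact_force': [0.7108, 0.1593, -4.7569], 'moment': [-0.0578, 0.1476, -0.003], 'width': 0.0329, 'ee_rot': [0.0003, 0.9704, 0.2416, -0.0023]}
```

View pics/w5.png

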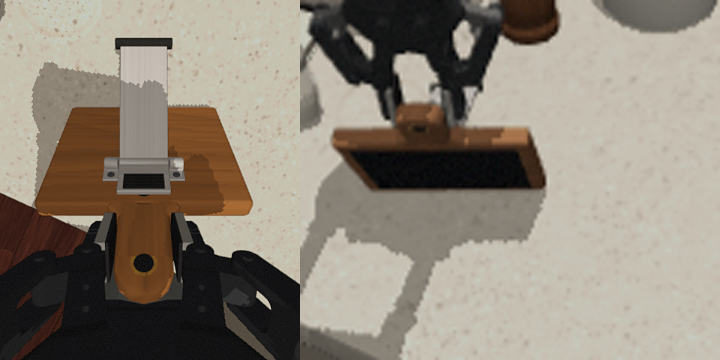

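The slate faces the robot side. The contact force shows the full weight, so the board is now lifted just clear. I estimate its tilt from the wrist-view corners: bottom at (220,143) and (420,143), top at (171,277) and (456,280).

```bash
cat >> h.py <<'E'
from scipy.optimize import least_squares
def tilt(uv,B,v0,cam="wrist"):
    """fit phi, theta, grip offset along tool z; B in board frame (m)"""
    s=sensors.get_state();G0=np.array(s["position"]);m=eyes.camera_model(cam)
    def pts(v,B):
        f,t,dz=v; d=np.array(B)-[-.16,0,.008]
        h=d[:,0]*np.cos(f)+d[:,2]*np.sin(f); z=-d[:,0]*np.sin(f)+d[:,2]*np.cos(f)
        return G0+[0,0,dz]+np.c_[h*np.cos(t)-d[:,1]*np.sin(t),h*np.sin(t)+d[:,1]*np.cos(t),z]
    r=least_squares(lambda v:np.r_[(proj(m,pts(v,B))-uv).ravel(),(v[2]+.004)*1000],v0)
    E=pts(r.x,np.array([[0,0,0],[0,0,.016],[-.025,0,.086]]))
    print("phi,theta",np.rad2deg(r.x[:2]).round(1),"dz",r.x[2].round(4),"res",np.abs(r.fun).max().round(1));print("front edge, foot, leg end",E.round(4).tolist())
E
python3 - <<'E'
from h import *
uv=np.array([[220,143],[420,143],[171,277],[456,280]])
for zz in (.016,):
  tilt(uv,[[0,.075,zz],[0,-.075,zz],[-.132,.075,zz],[-.132,-.075,zz]],[1,.48,-.004])
E
```

```text
phi,theta [68.9 26.6] dz 0.0024 res 22.3
front edge, foot, leg end [[0.5689, 0.2849, 0.011], [0.5823, 0.2916, 0.0167], [0.6326, 0.3169, 0.0652]]
```

Request:
drive_tool --deltas '[{"linear": [0, 0, -2], "twist": 0, "claw": 0.2}, {"linear": [0, 0, -4], "twist": 0, "claw": 0.2}, {"linear": [0, 0, -4], "twist": 0, "claw": 0.2}, {"linear": [0, 0, -4], "twist": 0, "claw": 0.2}]' --squeeze 20

```text
clock: 6.8
position: [0.5233, 0.2614, 0.1572]
ee_rot: [0.0, 0.97, 0.243, -0.001]
contact_force: [0.1, 0.2, -5.5]
width: 0.0334
gripper_force: 27.2
```

Request:
drive_tool --deltas '[{"linear": [0, 0, -2], "twist": 0, "claw": 0.2}, {"linear": [0, 0, -3], "twist": 0, "claw": 0.2}, {"linear": [0, 0, -4], "twist": 0, "claw": 0.2}, {"linear": [0, 0, -4], "twist": 0, "claw": 0.2}, {"linear": [0, 0, -4], "twist": 0, "claw": 0.2}]'

```text
clock: 7.22
position: [0.5241, 0.2621, 0.154]
ee_rot: [0.0, 0.97, 0.243, -0.0]
contact_force: [-0.5, 0.8, -5.0]
width: 0.0329
gripper_force: 27.2
```

Request:
drive_tool --deltas '[{"linear": [0, 0, -2], "twist": 0, "claw": 0.2}, {"linear": [0, 0, -4], "twist": 0, "claw": 0.2}, {"linear": [0, 0, -4], "twist": 0, "claw": 0.2}, {"linear": [0, 0, -4], "twist": 0, "claw": 0.2}]'

```text
clock: 7.55
position: [0.5242, 0.2621, 0.15]
ee_rot: [0.0, 0.97, 0.243, 0.0]
contact_force: [-0.2, 0.8, -4.6]
width: 0.0328
gripper_force: 27.3
```

Request:
drive_tool --deltas '[{"linear": [0, 0, -2], "twist": 0, "claw": 0.2}, {"linear": [0, 0, -3], "twist": 0, "claw": 0.2}, {"linear": [0, 0, -3], "twist": 0, "claw": 0.2}, {"linear": [0, 0, -3], "twist": 0, "claw": 0.2}]'

```text
clock: 7.88
position: [0.5236, 0.2617, 0.1494]
ee_rot: [0.0, 0.97, 0.243, 0.0]
contact_force: [-4.9, -3.1, 8.6]
width: 0.0332
gripper_force: 28.5
```

Request:
drive_tool --deltas '[{"linear": [2.5, 1.3, 2], "twist": 0, "claw": 0.2}, {"linear": [5, 2.6, 3.2], "twist": 0, "claw": 0.2}, {"linear": [9, 4.7, 5.4], "twist": 0, "claw": 0.2}, {"linear": [13, 6.8, 7.2], "twist": 0, "claw": 0.2}, {"linear": [17, 8.9, 8.8], "twist": 0, "claw": 0.2}, {"linear": [20.7, 10.9, 10.2], "twist": 0, "claw": 0.2}, {"linear": [20.7, 10.9, 10.2], "twist": 0, "claw": 0.2}]'

```text
clock: 8.47
position: [0.5462, 0.2737, 0.157]
ee_rot: [-0.0, 0.97, 0.243, 0.001]
contact_force: [-2.0, -0.3, -0.6]
width: 0.0334
gripper_force: 26.6
```

Request:
drive_tool --deltas '[{"linear": [4, 2.1, 1], "twist": 0, "claw": 0.2}, {"linear": [8, 4.2, 2], "twist": 0, "claw": 0.2}, {"linear": [12, 6.3, 3], "twist": 0, "claw": 0.2}, {"linear": [16, 8.4, 4], "twist": 0, "claw": 0.2}, {"linear": [20, 10.5, 4.8], "twist": 0, "claw": 0.2}, {"linear": [24, 12.7, 5.4], "twist": 0, "claw": 0.2}, {"linear": [24, 12.7, 5.4], "twist": 0, "claw": 0.2}]'

```text
clock: 9.05
position: [0.5703, 0.2864, 0.1625]
ee_rot: [-0.0, 0.97, 0.243, 0.001]
contact_force: [0.9, 0.3, -6.3]
width: 0.0331
gripper_force: 25.8
```

Request:
drive_tool --deltas '[{"linear": [0, 0, -1], "twist": 0, "claw": 0.2}, {"linear": [0, 0, -2], "twist": 0, "claw": 0.2}, {"linear": [0, 0, -3], "twist": 0, "claw": 0.2}, {"linear": [0, 0, -3], "twist": 0, "claw": 0.2}, {"linear": [0, 0, -3], "twist": 0, "claw": 0.2}]'

```text
clock: 9.47
position: [0.5686, 0.2856, 0.1595]
ee_rot: [0.0, 0.97, 0.243, -0.0]
contact_force: [0.5, 0.4, -5.7]
width: 0.0332
gripper_force: 25.9
```

Request:
drive_tool --deltas '[{"linear": [0, 0, -1], "twist": 0, "claw": 0.2}, {"linear": [0, 0, -2], "twist": 0, "claw": 0.2}, {"linear": [0, 0, -3], "twist": 0, "claw": 0.2}, {"linear": [0, 0, -3], "twist": 0, "claw": 0.2}, {"linear": [0, 0, -3], "twist": 0, "claw": 0.2}]'

```text
clock: 9.88
position: [0.5691, 0.2857, 0.1577]
ee_rot: [0.0, 0.97, 0.243, 0.001]
contact_force: [-2.0, -0.9, 2.3]
width: 0.0331
gripper_force: 26.6
```

Request:
drive_tool --deltas '[{"linear": [4, 2.1, 1], "twist": 0, "claw": 0.2}, {"linear": [8, 4.2, 2], "twist": 0, "claw": 0.2}, {"linear": [12, 6.3, 3], "twist": 0, "claw": 0.2}, {"linear": [16, 8.4, 3.8], "twist": 0, "claw": 0.2}, {"linear": [16, 8.4, 3.8], "twist": 0, "claw": 0.2}]'

```text
clock: 10.3
position: [0.5861, 0.2948, 0.1603]
ee_rot: [-0.0, 0.97, 0.243, 0.001]
contact_force: [-1.5, -0.6, -0.9]
width: 0.0331
gripper_force: 25.6
```

Request:
drive_tool --deltas '[{"linear": [0, 0, 6], "twist": 0, "claw": 0.2}, {"linear": [-8, -4, 8], "twist": 0, "claw": 0.2}, {"linear": [-20, -10, 8], "twist": 0, "claw": 0.2}, {"linear": [-35, -18, 8], "twist": 0, "claw": 0.2}, {"linear": [-50, -26, 8], "twist": 0, "claw": 0.2}, {"linear": [-65, -34, 8], "twist": 0, "claw": 0.2}, {"linear": [-75, -40, 8], "twist": 0, "claw": 0.2}, {"linear": [-80, -42, 6], "twist": 0, "claw": 0.2}, {"linear": [-80, -42, 3], "twist": 0, "claw": 0.2}, {"linear": [-80, -42, 0], "twist": 0, "claw": 0.2}, {"linear": [-80, -42, -1.5], "twist": 0, "claw": 0.2}, {"linear": [-80, -42, -1.5], "twist": 0, "claw": 0.2}]'

```text
clock: 11.3
position: [0.5064, 0.2528, 0.1601]
ee_rot: [-0.0, 0.97, 0.243, 0.001]
contact_force: [-1.4, -0.5, 4.1]
width: 0.033
gripper_force: 25.6
```

Request:
drive_tool --deltas '[{"linear": [4, 2.1, 0.6], "twist": 0, "claw": 0.2}, {"linear": [8, 4.2, 1.4], "twist": 0, "claw": 0.2}, {"linear": [12, 6.3, 2.2], "twist": 0, "claw": 0.2}, {"linear": [16, 8.4, 3], "twist": 0, "claw": 0.2}, {"linear": [19, 10, 3.5], "twist": 0, "claw": 0.2}, {"linear": [19, 10, 3.5], "twist": 0, "claw": 0.2}]'

```text
clock: 11.8
position: [0.5251, 0.2627, 0.1617]
ee_rot: [-0.0, 0.97, 0.243, 0.0]
contact_force: [0.2, 0.9, -5.7]
width: 0.0337
gripper_force: 23.8
```

The edge slides instead of turning the board in the pads. I lift the board a little and use a brisk reversal so that inertia swings its bottom back.

Request:
drive_tool --deltas '[{"linear": [-3, -1, 8], "twist": 0, "claw": 0.2}, {"linear": [-8, -4, 15], "twist": 0, "claw": 0.2}, {"linear": [-16, -8, 18], "twist": 0, "claw": 0.2}, {"linear": [-27, -14, 18], "twist": 0, "claw": 0.2}, {"linear": [-40, -21, 18], "twist": 0, "claw": 0.2}, {"linear": [-56, -29, 18], "twist": 0, "claw": 0.2}, {"linear": [-31, -16, 18], "twist": 0, "claw": 0.2}, {"linear": [-10, -5, 18], "twist": 0, "claw": 0.2}, {"linear": [5, 3, 18], "twist": 0, "claw": 0.2}, {"linear": [15, 8, 18], "twist": 0, "claw": 0.2}, {"linear": [20, 10, 18], "twist": 0, "claw": 0.2}, {"linear": [20, 10, 18], "twist": 0, "claw": 0.2}]'

```text
clock: 12.8
position: [0.544, 0.272, 0.1808]
ee_rot: [0.0, 0.97, 0.243, 0.0]
contact_force: [-0.1, 0.1, -5.0]
width: 0.0329
gripper_force: 31.3
```

```bash
python3 - <<'E'
from h import *
s=sensors.get_state();print({k:np.round(s[k],4).tolist() for k in("position","contact_force","moment","width","ee_rot")})
w=eyes.get_image("wrist");t=eyes.get_image("scene")
t=cv2.resize(t[180:300,190:340],None,fx=3,fy=3,interpolation=2)
cv2.imwrite("pics/w6.png",np.hstack([cv2.resize(w[:,100:540],None,fx=.75,fy=.75),t])[:,:,::-1])
E
```

```text
{'position': [0.544, 0.272, 0.1808], 'contact_force': [-0.107, 0.054, -5.0053], 'moment': [0.0055, 0.0025, -0.0494], 'width': 0.0329, 'ee_rot': [0.0002, 0.9701, 0.2427, 0.0001]}
```

View pics/w6.png

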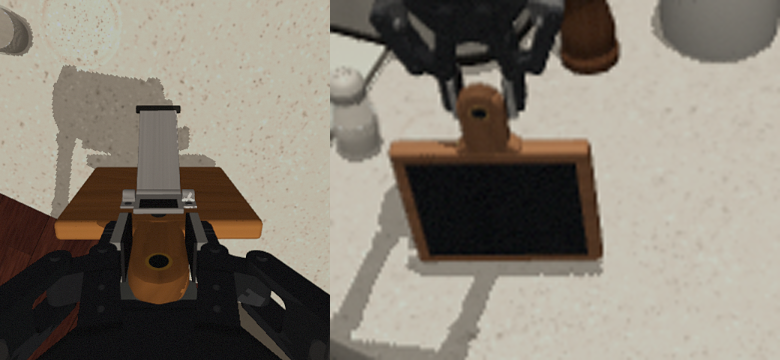

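The board now hangs nearly vertical, its slate toward the robot and the moment near zero. I lower it to contact.

Request:
drive_tool --deltas '[{"linear": [0, 0, -4], "twist": 0, "claw": 0.2}, {"linear": [0, 0, -8], "twist": 0, "claw": 0.2}, {"linear": [0, 0, -11], "twist": 0, "claw": 0.2}, {"linear": [0, 0, -13], "twist": 0, "claw": 0.2}, {"linear": [0, 0, -14], "twist": 0, "claw": 0.2}, {"linear": [0, 0, -14], "twist": 0, "claw": 0.2}]'

```text
clock: 13.4
position: [0.5436, 0.2719, 0.166]
ee_rot: [0.0, 0.97, 0.243, -0.0]
contact_force: [0.4, -0.0, -5.4]
width: 0.033
gripper_force: 31.2
```

Request:
drive_tool --deltas '[{"linear": [0, 0, -0.7], "twist": 0, "claw": 0.2}, {"linear": [0, 0, -1.4], "twist": 0, "claw": 0.2}, {"linear": [0, 0, -2], "twist": 0, "claw": 0.2}, {"linear": [0, 0, -2], "twist": 0, "claw": 0.2}, {"linear": [0, 0, -2], "twist": 0, "claw": 0.2}]'

```text
clock: 13.82
position: [0.5439, 0.2721, 0.1644]
ee_rot: [0.0, 0.97, 0.243, 0.0]
contact_force: [0.6, 0.4, -5.5]
width: 0.0329
gripper_force: 31.2
```

Request:
drive_tool --deltas '[{"linear": [0, 0, -0.7], "twist": 0, "claw": 0.2}, {"linear": [0, 0, -1.4], "twist": 0, "claw": 0.2}, {"linear": [0, 0, -2], "twist": 0, "claw": 0.2}, {"linear": [0, 0, -2], "twist": 0, "claw": 0.2}, {"linear": [0, 0, -2], "twist": 0, "claw": 0.2}]'

```text
clock: 14.23
position: [0.5439, 0.2721, 0.1624]
ee_rot: [0.0, 0.97, 0.243, 0.0]
contact_force: [0.4, 0.3, -5.5]
width: 0.0325
gripper_force: 31.3
```

Request:
drive_tool --deltas '[{"linear": [0, 0, -0.7], "twist": 0, "claw": 0.2}, {"linear": [0, 0, -1.4], "twist": 0, "claw": 0.2}, {"linear": [0, 0, -2], "twist": 0, "claw": 0.2}, {"linear": [0, 0, -2], "twist": 0, "claw": 0.2}, {"linear": [0, 0, -2], "twist": 0, "claw": 0.2}]'

```text
clock: 14.65
position: [0.5447, 0.2728, 0.1621]
ee_rot: [-0.0, 0.97, 0.243, 0.002]
contact_force: [-1.9, 1.5, 6.2]
width: 0.0327
gripper_force: 32.1
```

```bash
sed -i 's/v\[2\]+.004/v[2]+.006/' h.py; python3 - <<'E'
from h import *
uv=np.array([[92,168],[228,168],[55,222],[262,222],[55,238],[262,238]])/.75+[100,0]
tilt(uv,[[0,.075,.016],[0,-.075,.016],[-.132,.075,.016],[-.132,-.075,.016],[-.132,.075,0],[-.132,-.075,0]],[1.4,.48,-.006])
s=sensors.get_state();print(np.round(s["moment"],3),np.round(s["contact_force"],2))
E
```

```text
phi,theta [95.5 28. ] dz 0.0035 res 17.5
front edge, foot, leg end [[0.5241, 0.2619, 0.0071], [0.5382, 0.2694, 0.0055], [0.6018, 0.3032, 0.0237]]
[ 0.135  0.23  -0.061] [-1.91  1.5   6.22]
```

```bash
python3 - <<'E'
from h import *
def pnp(n,uv,B):
    m=eyes.camera_model(n);_,r,t=cv2.solvePnP(np.array(B),uv.astype(float),np.array(m["intrinsics"]),None)
    R=np.array(m["R"]).T@cv2.Rodrigues(r)[0];o=np.array(m["R"]).T@(t.ravel()-m["t"])
    e=cv2.projectPoints(np.array(B),r,t,np.array(m["intrinsics"]),None)[0][:,0]-uv
    print(n,"x",R[:,0].round(3),"z",R[:,2].round(3),"phi",np.rad2deg(np.arctan2(-R[2,0],R[2,2])).round(1),"E",o.round(4),"grip",(o+R@[-.16,0,.008]).round(4),"res",np.abs(e).max().round(1))
uv=np.array([[92,168],[228,168],[55,222],[262,222],[55,238],[262,238]])/.75+[100,0]
pnp("wrist",uv,[[0,.075,.016],[0,-.075,.016],[-.132,.075,.016],[-.132,-.075,.016],[-.132,.075,0],[-.132,-.075,0]])
uv=np.array([[420,260],[602,260],[590,152],[392,157],[390,142],[588,142]]);uv=np.c_[190+(uv[:,0]-330)/3,180+uv[:,1]/3]
pnp("scene",uv,[[0,.075,0],[0,-.075,0],[-.132,-.075,0],[-.132,.075,0],[-.132,.075,.016],[-.132,-.075,.016]])
E
```

```text
wrist x [ 0.045  0.006 -0.999] z [0.878 0.476 0.042] phi 87.6 E [ 0.5302  0.2635 -0.0028] grip [0.53   0.2664 0.1574] res 7.4
scene x [ 0.073  0.052 -0.996] z [0.873 0.48  0.089] phi 84.9 E [0.543  0.274  0.0035] grip [0.5383 0.2695 0.1635] res 1.0
```

The tilt is about 86°, with the edge on the worktop. Next I lean it back over the foot, keeping light pressure.

Request:
drive_tool --deltas '[{"linear": [3, 1.6, 0], "twist": 0, "claw": 0.2}, {"linear": [6, 3.2, 0], "twist": 0, "claw": 0.2}, {"linear": [10, 5.3, 0], "twist": 0, "claw": 0.2}, {"linear": [14, 7.4, 0], "twist": 0, "claw": 0.2}, {"linear": [18, 9.5, -0.2], "twist": 0, "claw": 0.2}, {"linear": [22, 11.6, -0.4], "twist": 0, "claw": 0.2}, {"linear": [22, 11.6, -0.4], "twist": 0, "claw": 0.2}]'

```text
clock: 15.23
position: [0.567, 0.2846, 0.1604]
ee_rot: [-0.0, 0.97, 0.243, 0.001]
contact_force: [-0.9, 1.6, 6.1]
width: 0.0332
gripper_force: 27.6
```

Request:
drive_tool --deltas '[{"linear": [4, 2.1, -0.3], "twist": 0, "claw": 0.2}, {"linear": [8, 4.2, -0.6], "twist": 0, "claw": 0.2}, {"linear": [12.4, 6.5, -1.1], "twist": 0, "claw": 0.2}, {"linear": [16.5, 8.7, -1.9], "twist": 0, "claw": 0.2}, {"linear": [20.5, 10.8, -2.7], "twist": 0, "claw": 0.2}, {"linear": [24.6, 12.9, -3.5], "twist": 0, "claw": 0.2}, {"linear": [29, 15.2, -4.9], "twist": 0, "claw": 0.2}, {"linear": [29, 15.2, -4.9], "twist": 0, "claw": 0.2}]'

```text
clock: 15.9
position: [0.5959, 0.2993, 0.1543]
ee_rot: [0.0, 0.97, 0.243, 0.0]
contact_force: [-0.4, 2.4, 0.9]
width: 0.0327
gripper_force: 19.8
```

```bash
python3 - <<'E'
from h import *
s=sensors.get_state();print({k:np.round(s[k],4).tolist() for k in("position","contact_force","moment","width","ee_rot")})
w=eyes.get_image("wrist");t=eyes.get_image("scene")
t=cv2.resize(t[180:300,190:340],None,fx=3,fy=3,interpolation=2)
cv2.imwrite("pics/w7.png",np.hstack([cv2.resize(w[:,100:540],None,fx=.75,fy=.75),t])[:,:,::-1])
E
```

```text
{'position': [0.5959, 0.2993, 0.1543], 'contact_force': [-0.3547, 2.381, 0.8973], 'moment': [0.2798, 0.1281, -0.0838], 'width': 0.0327, 'ee_rot': [0.0, 0.9701, 0.2426, 0.0002]}
```

View pics/w7.png

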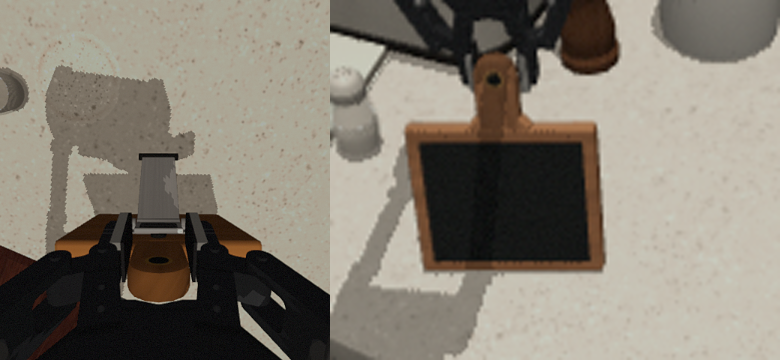

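The board stands on its edge, with scene corners near (428,270), (603,270), (597,137) and (408,137). It leans slightly back and the leg end shows at (158,156). I compute the tilt from those.

```bash
python3 - <<'E'
from h import *
def pnp(n,uv,B):
    m=eyes.camera_model(n);_,r,t=cv2.solvePnP(np.array(B),uv.astype(float),np.array(m["intrinsics"]),None)
    R=np.array(m["R"]).T@cv2.Rodrigues(r)[0];o=np.array(m["R"]).T@(t.ravel()-m["t"])
    e=cv2.projectPoints(np.array(B),r,t,np.array(m["intrinsics"]),None)[0][:,0]-uv
    print(n,"phi",np.rad2deg(np.arctan2(-R[2,0],R[2,2])).round(1),"z",R[:,2].round(3),"E",o.round(4),"grip",(o+R@[-.16,0,.008]).round(4),"legend",(o+R@[-.025,0,.086]).round(4),"res",np.abs(e).max().round(1))
uv=np.array([[428,270],[603,270],[597,135],[407,135],[406,125],[596,125]]);uv=np.c_[190+(uv[:,0]-330)/3,180+uv[:,1]/3]
pnp("scene",uv,[[0,.075,0],[0,-.075,0],[-.132,-.075,0],[-.132,.075,0],[-.132,.075,.016],[-.132,-.075,.016]])
E
```

```text
scene phi 102.2 z [ 0.861  0.462 -0.211] E [ 0.547   0.2749 -0.0132] grip [0.5843 0.2933 0.1415] legend [ 0.6258  0.3169 -0.0069] res 1.1
```

Request:
drive_tool --deltas '[{"linear": [3, 1.6, -0.7], "twist": 0, "claw": 0.2}, {"linear": [6, 3.2, -1.4], "twist": 0, "claw": 0.2}, {"linear": [9, 4.7, -2.2], "twist": 0, "claw": 0.2}, {"linear": [12, 6.3, -3.1], "twist": 0, "claw": 0.2}, {"linear": [14, 7.4, -3.7], "twist": 0, "claw": 0.2}, {"linear": [14, 7.4, -3.7], "twist": 0, "claw": 0.2}]'

```text
clock: 16.5
position: [0.6095, 0.3062, 0.1517]
ee_rot: [0.0, 0.97, 0.243, 0.0]
contact_force: [-1.9, -0.5, 2.0]
width: 0.0325
gripper_force: 19.8
```

Request:
drive_tool --deltas '[{"linear": [2, 1, -0.7], "twist": 0, "claw": 0.2}, {"linear": [4, 2.1, -1.4], "twist": 0, "claw": 0.2}, {"linear": [6, 3.2, -2], "twist": 0, "claw": 0.2}, {"linear": [6, 3.2, -2], "twist": 0, "claw": 0.2}]'

```text
clock: 16.83
position: [0.6165, 0.3099, 0.1517]
ee_rot: [-0.0, 0.97, 0.243, 0.002]
contact_force: [-1.1, -1.3, 7.7]
width: 0.0322
gripper_force: 19.2
```

```bash
cat >> h.py <<'E'
def pnp(n,uv,B):
    m=eyes.camera_model(n);_,r,t=cv2.solvePnP(np.array(B),uv.astype(float),np.array(m["intrinsics"]),None)
    R=np.array(m["R"]).T@cv2.Rodrigues(r)[0];o=np.array(m["R"]).T@(t.ravel()-m["t"])
    e=cv2.projectPoints(np.array(B),r,t,np.array(m["intrinsics"]),None)[0][:,0]-uv
    print(n,"phi",np.rad2deg(np.arctan2(-R[2,0],R[2,2])).round(1),"z",R[:,2].round(3),"E",o.round(4),"grip",(o+R@[-.16,0,.008]).round(4),"legend",(o+R@[-.025,0,.086]).round(4),"res",np.abs(e).max().round(1))
def track():
    a=cv2.imread("pics/w7.png",0)[:,330:]
    t=eyes.get_image("scene");b=cv2.cvtColor(cv2.resize(t[180:300,190:340],None,fx=3,fy=3,interpolation=2),cv2.COLOR_RGB2GRAY)
    q=np.array([[428,270],[603,270],[597,135],[407,135],[406,125],[596,125]],np.float32)-[330,0]
    q=q.astype(np.float32);r,st,er=cv2.calcOpticalFlowPyrLK(a,b,q,None,winSize=(25,25),maxLevel=3)
    print((r-q).round(1).tolist(),st.ravel(),er.ravel().round(1))
    pnp("scene",r/3+[190,180],[[0,.075,0],[0,-.075,0],[-.132,-.075,0],[-.132,.075,0],[-.132,.075,.016],[-.132,-.075,.016]])
E
python3 -c "from h import *;track()"
```

```text
[[1.0, -5.699999809265137], [-0.6000000238418579, -4.099999904632568], [2.0, -15.199999809265137], [4.099999904632568, -14.399999618530273], [4.0, -14.300000190734863], [2.200000047683716, -15.199999809265137]] [1 1 1 1 1 1] [22.7  8.7  8.3  6.2  4.1  4.9]
scene phi 109.3 z [ 0.836  0.439 -0.33 ] E [ 0.5474  0.2737 -0.0062] grip [0.6011 0.3015 0.1422] legend [ 0.6266  0.3153 -0.011 ] res 1.1
```

Tilt is about 109° with the foot unmoved, so the leg is on the worktop. I ease the pressure and release slowly.

Request:
drive_tool --deltas '[{"linear": [1, 0.5, 1], "twist": 0, "claw": 0.2}, {"linear": [1, 0.5, 1], "twist": 0, "claw": 0.2}, {"linear": [1, 0.5, 1], "twist": 0, "claw": 0.2}]'

```text
clock: 17.13
position: [0.6166, 0.3101, 0.1518]
ee_rot: [0.0, 0.97, 0.243, 0.001]
contact_force: [-2.0, -0.6, 6.2]
width: 0.0326
gripper_force: 19.6
```

Request:
drive_tool --deltas '[{"linear": [0, 0, 1], "twist": 0, "claw": 0.2}, {"linear": [0, 0, 1.5], "twist": 0, "claw": 0.2}, {"linear": [0, 0, 1.5], "twist": 0, "claw": 0.38}, {"linear": [0, 0, 1.5], "twist": 0, "claw": 0.4}, {"linear": [0, 0, 1.5], "twist": 0, "claw": 0.42}, {"linear": [0, 0, 1.5], "twist": 0, "claw": 0.44}, {"linear": [0, 0, 1.5], "twist": 0, "claw": 0.46}, {"linear": [0, 0, 1.5], "twist": 0, "claw": 0.5}, {"linear": [0, 0, 1.5], "twist": 0, "claw": 0.6}, {"linear": [0, 0, 1.5], "twist": 0, "claw": 0.7}, {"linear": [0, 0, 1.5], "twist": 0, "claw": 0.7}]'

```text
clock: 18.05
position: [0.6159, 0.31, 0.1519]
ee_rot: [0.0, 0.97, 0.243, 0.0]
contact_force: [0.1, 0.6, -0.8]
width: 0.06
gripper_force: 0.0
```

```bash
python3 -c "
from h import *;track()
s=sensors.get_state();print({k:np.round(s[k],3).tolist() for k in('position','contact_force','width','qpos')})"
```

```text
[[2.5999999046325684, -4.900000095367432], [0.5, -4.800000190734863], [1.600000023841858, -6.699999809265137], [2.4000000953674316, -7.5], [2.799999952316284, -6.599999904632568], [1.7999999523162842, -6.699999809265137]] [1 1 1 1 1 1] [19.8  5.7  6.   6.1  3.1  4. ]
scene phi 103.7 z [ 0.859  0.454 -0.237] E [ 0.5519  0.2766 -0.0128] grip [0.5927 0.2972 0.1408] legend [ 0.631   0.3182 -0.0089] res 1.1
{'position': [0.616, 0.31, 0.152], 'contact_force': [-0.201, -0.005, -0.126], 'width': 0.06, 'qpos': [0.366, 0.501, 1.374, -0.0, 1.266, 1.446]}
```

Released, and the board stays put. I withdraw upward and back, then check that it stays still.

Request:
drive_tool --deltas '[{"linear": [0, 0, 8], "twist": 0, "claw": 0.75}, {"linear": [0, 0, 18], "twist": 0, "claw": 0.75}, {"linear": [0, 0, 30], "twist": 0, "claw": 0.75}, {"linear": [-6, -3, 45], "twist": 0, "claw": 0.75}, {"linear": [-16, -8, 60], "twist": 0, "claw": 0.75}, {"linear": [-35, -18, 75], "twist": 0, "claw": 0.75}, {"linear": [-60, -30, 90], "twist": 0, "claw": 0.75}, {"linear": [-90, -45, 100], "twist": 0, "claw": 0.75}, {"linear": [-120, -60, 100], "twist": 0, "claw": 0.75}, {"linear": [-140, -70, 100], "twist": 0, "claw": 0.75}, {"linear": [-150, -75, 100], "twist": 0, "claw": 0.75}, {"linear": [-150, -75, 100], "twist": 0, "claw": 0.75}]'

```text
clock: 19.1
position: [0.4639, 0.2342, 0.2537]
ee_rot: [0.0, 0.97, 0.243, 0.001]
contact_force: [0.1, -0.1, 1.0]
width: 0.0641
gripper_force: 0.0
```

```bash
python3 -c "
from h import *
track()
for i in range(9): eyes.get_image('top')
track()
s=sensors.get_state();print({k:np.round(s[k],3).tolist() for k in('clock','position','contact_force')})"
```

```text
[[-7.599999904632568, 2.0999999046325684], [0.4000000059604645, -4.900000095367432], [1.600000023841858, -6.599999904632568], [3.299999952316284, -5.900000095367432], [2.799999952316284, -6.300000190734863], [1.7999999523162842, -6.599999904632568]] [1 1 1 1 1 1] [48.3  6.   6.5  5.9  8.6  4.1]
scene phi -164.7 z [ 0.109  0.287 -0.952] E [-0.5229 -0.6986  1.5916] grip [-0.6473 -0.7867  1.5424] legend [-0.5331 -0.688   1.5033] res 1.6
[[-9.199999809265137, 1.399999976158142], [0.4000000059604645, -4.900000095367432], [1.600000023841858, -6.599999904632568], [3.200000047683716, -5.900000095367432], [2.799999952316284, -6.099999904632568], [1.7999999523162842, -6.599999904632568]] [1 1 1 1 1 1] [48.6  6.1  6.6  6.5 15.   4.2]
scene phi -165.5 z [ 0.104  0.275 -0.956] E [-0.5209 -0.6976  1.5886] grip [-0.6462 -0.7856  1.5413] legend [-0.5317 -0.6881  1.5002] res 1.4
{'clock': 19.65, 'position': [0.466, 0.235, 0.251], 'contact_force': [-0.32, -0.256, -0.203]}
```

Apart from one corner lost to a moving shadow, the tracked corners did not shift after withdrawal or over the next half second. The board stands free, so I hand the job in.

```bash
python3 -c "
from rig import manip;print(manip.sign_off())"
```

```text
the job is handed in; nothing more can be done
None
```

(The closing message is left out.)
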